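# Unclamp the mixed bottle from the shaker and stand it in the tray

### The job

The bottle lying clamped in the shaker has finished mixing. Pull the clamp jaw back by its knob well clear of the bottle and leave it open, lift the bottle out, and stand it upright on its base in the grey tray with the other two bottles, setting it down gently and without disturbing those two.

Things in the scene. Friction and masses are not known exactly. Their poses are not given: they have to be found in the camera images.
- shaker: Bench-top shaker, white housing 240 (x) x 320 (y) mm, fixed. On top an aluminium carriage with a black rubber mat, surface at z = 104 mm. Origin: centre of its underside; z up; the clamp opens towards its +y; control panel on its -x face. Two steel guide rods along y at x = +-78 mm, tops at z = 124 mm, end blocks at +y up to z = 128 mm.
- fixed_stop (a point): Centre of the face of the fixed padded stop at the shaker's -y end, against the bottle's base: y = -125 mm, z = 130 mm in the shaker's frame; the stop is 70 mm wide, its top at z = 156 mm.
- jaw (a joint): Clamp jaw's travel in m: 0 = closed on the bottle's cap, 0.09 = fully open; slides along the shaker's +y with about 4 N friction, stays where left. Closed, its face is at y = 6 mm (shaker frame); a 14 mm lip on its top (z = 154 to 160 mm) reaches over the cap and holds it down. Jaw 70 mm wide, 34 mm thick; a crosshead 196 mm long in x and 130 mm high carries it on the rods.
- jaw_knob (a point): Centre of the black round upright pull knob on the jaw's top: diameter 34 mm, 28 mm tall; this point is 182 mm above the bench, the jaw's top 22 mm below it. Moves with the jaw; at joint value 0 it is at x = 0, y = 24 mm in the shaker's frame. Can be gripped from above at any yaw.
- bottle: White square bottle lying in the shaker, about 0.3 kg, rigid. Body 56 x 56 x 90 mm, shoulder, then a round grey cap (diameter 40) from 106 to 130 mm. Origin: centre of its base; z from base to cap, x and y normal to the flat sides. At the start it lies on a flat side on the mat, base at the fixed stop, z along the shaker's +y, its axis 28 mm above the mat.
- tray: Grey shallow open tray on the bench, 200 (x) x 280 (y) mm outside, 22 mm high, walls and floor 5 mm thick, fixed. Origin: centre of its underside, z up. The two other bottles stand in its -y half; the +y half is free.
- bottle_a: A bottle of the same kind standing in the tray, 135 mm to the cap's top above the bench. Origin: centre of its base.
- bottle_b: The other bottle of the same kind standing in the tray. Origin: centre of its base.

How it is judged:
On the way, in this order (a step that is already met when the one before it is completed fails the run):
1. the clamp jaw is slid at least 25 mm open while the bottle still lies in the shaker (value of joint jaw above 0.025 m and distance of bottle from where it was at the start of the episode below 0.03 m), for 0.2 s.
2. the bottle is lifted clear of the shaker's mat (its base centre at least 30 mm higher than at the start, seen from the shaker) (z of bottle in the frame of shaker above 0.162 m and value of joint jaw above 0.025 m), for 0.1 s.
At the end, for the whole second after the job is handed in: The bottle stands at rest on the tray's floor inside its walls, cap up, upright within 0.1 rad (base centre within 75 mm in x and 115 mm in y of the tray's centre, at most 10 mm up); the jaw is left at least 25 mm open; the other two bottles stand upright within 0.1 rad (angle between each of bottle, bottle_a, bottle_b's own z axis and vertical below 0.1 rad and x of bottle in the frame of tray between -0.075 and 0.075 m and y of bottle in the frame of tray between -0.115 and 0.115 m and z of bottle in the frame of tray below 0.01 m and linear speed of bottle below 0.02 m/s and value of joint jaw above 0.025 m); the robot touches nothing.
It fails at once if the bottle is dropped or knocked over (it moves faster than 0.5 m/s while the fingers do not hold it: a fall of about 13 mm) (linear speed of bottle above 0.5 m/s and contact force between the fingers and bottle below 0.2 N).
It fails at once if the bottle is banged down (it strikes the tray faster than 0.4 m/s) (contact force between bottle and tray above 1 N and linear speed of bottle above 0.4 m/s).
It fails at once if one of the two standing bottles is pushed more than 25 mm or tipped (distance of any of bottle_a, bottle_b from where it was at the start of the episode above 0.025 m or angle between any of bottle_a, bottle_b's own z axis and vertical above 0.3 rad).
It also fails if it takes over 64 s, if anything falls off the work surface, if the arm or the gripper's body presses on something with over 40 N, if the wrist force passes 120 N, or if a joint passes its speed limit or range.

### The arm

A 6-joint arm with a two-finger parallel gripper is mounted at the origin on the work surface. World frame = base frame: x ahead of the robot, y to its left, z up, the work surface at z = 0. Lengths are in m, angles in rad, forces in N, time in s.
With the tool pointing down it reaches from about 0.25 to 0.725 m from the base axis. Payload 4 kg.
Tool frame: the origin (TCP) lies at the very end of the fingers, on their centre line; the grasp point (between the pads) lies 19 mm behind it; z points along the fingers, y is the line along which they close (so a half turn about z gives the same grasp; the last joint's range is limited). The gripper opens to 85 mm and grips with 20 to 120 N. Pads are 22 mm wide; open, the fingers measure 114 mm over their backs; the gripper's body (76 mm by 85 mm) begins 54 mm behind the grasp point. The pads swing forward as they close: fully open they stand 13 mm farther back than shut.
Start: joints at [-1.185, 0.241, 0.005, 1.335, 0, 1.571], TCP at [0.188, -0.463, 0.231] pointing down, gripper open.
Joint ranges: [-2.72, 2.72], [-1.05, 1.87], [-1.09, 1.28], [-1.99, 2.15], [-1.42, 1.44], [-3.14, 3.14]. Speed limits (rad/s): [2.79, 2.79, 3.14, 3.14, 3.14, 3.14].

### API

Orientations are given as a unit quaternion [x, y, z, w].
In Python, from workcell import monitor, viewer, job gives the robot as it stands.
- The arm moves only by the tool arm_command, never from a script. Its argument "increments" is a list of rows, each an object of numbers: "dx", "dy", "dz": the shift along the tool's x, y, z in cm; "wx", "wy", "wz": the turn, a rotation vector about the tool's x, y, z in rad; "grip": the finger opening in cm, from 0 to 8.54. In form: [{"dx": .., "dy": .., "dz": .., "wx": .., "wy": .., "wz": .., "grip": ..}, ...]. A call has 1 to 10 rows; each row is the pose to reach, as a shift and turn from the pose commanded when the call began, along the tool's axes at that moment; what a row does not reach only later rows make up. A row lasts 1/10 s, in which the tool goes at most 50 mm and 8.59 degrees, less where a joint would pass 70% of its speed; a pose out of reach is approached as far as the arm can. A call with a gripper value outside its range is refused whole. The fingers move at their own pace and stop on an object; the grip force is fixed at half the most. Time passes only in rows, so rows that repeat a pose let the fingers close. It gives the time, the measured TCP pose, the force, the opening and the grip force at its end, in the units of the state.
- monitor.get_obs(): the state, without advancing time (a new reading comes with each control period).
- viewer.camera(name): name is "scene" or "top"; returns (picture, depth): 480x640x3 uint8, red, green, blue; 480x640 float32, m along the optical axis (not along the pixel's ray), 0 where there is no reading.
- viewer.get_calibration(name): a dict with "fovy" (degrees; the focal length in pixels is half the picture's height over the tangent of half this angle, whatever the lens; pixels are square), "cx", "cy" (the principal point, pixels), "view" (4x4, takes a point from world to camera coordinates). Camera axes: x right, y up, looking along -z (the intrinsics and any distortion apply to the point x, -y, -z); pixel columns grow to the right and rows downward; lengths in m; the calibration is good to about 2 mm. A picture is of the moment at which its call begins. get_calibration takes no time and is no camera call.
- job.job_done(): hands the job in; it is judged then, once.
The state is a dict: "clock": time; "joint_pos": joint angles; "joint_vel": joint speeds; "tau": joint torques, N m; "eef_pos": TCP position; "tool_rot": TCP orientation; "ft_force": force on the tool from outside, world axes, zero at the start; "ft_torque": the same for the moment, N m; "grip_width": finger opening in m; "grasp_force": force on a finger pad.
Only numpy, scipy, OpenCV 4.12 (cv2) and the standard library are available. Lean on these libraries where they do the work, as an engineer would, in place of code of your own. Each camera call takes 0.05 s, during which the arm holds its last target. There are 200 camera calls.

## Working session

There is one attempt and no reset: what is moved stays moved. The work goes in short steps, Python scripts to look and compute and a tool call to move; the robot and the scene stay as the last step left them, time stands still between calls to the robot, and variables do not carry over. Pictures are saved under pics/ and viewed, at most 10 in all, crops included, and the job is handed in when it is done.

Besides the shell and the picture viewer there is one more tool, called after "Request:" by a JSON object that holds its "fn" and its "kwargs". arm_command: Moves the arm, as the interface text tells. Its arguments: {"type":"object","properties":{"increments":{"type":"array","items":{"type":"object","properties":{"dx":{"type":"number"},"dy":{"type":"number"},"dz":{"type":"number"},"wx":{"type":"number"},"wy":{"type":"number"},"wz":{"type":"number"},"grip":{"type":"number"}}}}},"required":["increments"]}

```bash
mkdir -p pics; python3 - <<'E'
from workcell import monitor, viewer
import cv2, numpy as np
for n in ("scene","top"):
    p,d=viewer.camera(n); cv2.imwrite(f"pics/{n}0.png",p[:,:,::-1]); np.save(f"pics/{n}0.npy",d)
    c=viewer.get_calibration(n); print(n,c,(d>0).mean())
o=monitor.get_obs(); print(o)
E
```

```text
scene {'fovy': 47.58588375510674, 'cx': 316.2616273995452, 'cy': 233.36729407791677, 'view': array([[ 0.66804294,  0.7440613 ,  0.00956119, -0.32752834],
       [-0.51865148,  0.456372  ,  0.7229974 ,  0.2108099 ],
       [ 0.53359092, -0.48795223,  0.69078459, -1.43357687],
       [ 0.        ,  0.        ,  0.        ,  1.        ]])} 0.9960677083333334
top {'fovy': 44.650888099198106, 'cx': 313.04761474464664, 'cy': 247.18742008671643, 'view': array([[-0.03574805, -0.99935709,  0.00273562, -0.0437979 ],
       [ 0.97507432, -0.03427935,  0.21921451, -0.57798246],
       [-0.2189798 ,  0.01050393,  0.97567285, -1.00512679],
       [ 0.        ,  0.        ,  0.        ,  1.        ]])} 0.9959147135416667
{'clock': 0.1, 'joint_pos': array([-1.18500843e+00,  2.41362993e-01,  3.87403173e-03,  1.33523925e+00,
       -1.62941160e-05,  1.57076102e+00]), 'joint_vel': array([ 0.00035074, -0.00130363,  0.0035352 ,  0.0020214 , -0.0001357 ,
        0.00189258]), 'tau': array([ 8.08476852e-04, -3.73139298e+01,  2.53009647e+01,  1.08415508e-02,
        7.78423009e-05, -1.02962268e-06]), 'eef_pos': array([ 0.18792385, -0.46272069,  0.2304951 ]), 'tool_rot': array([ 9.81449733e-01,  1.91717209e-01, -1.93150087e-04, -9.46467761e-04]), 'ft_force': array([ 0.46864272, -0.08422317,  0.19034807]), 'ft_torque': array([ 0.05509211, -0.00123362,  0.01903265]), 'grasp_force': 0.0, 'grip_width': 0.08538828518595665}
```

View pics/scene0.png

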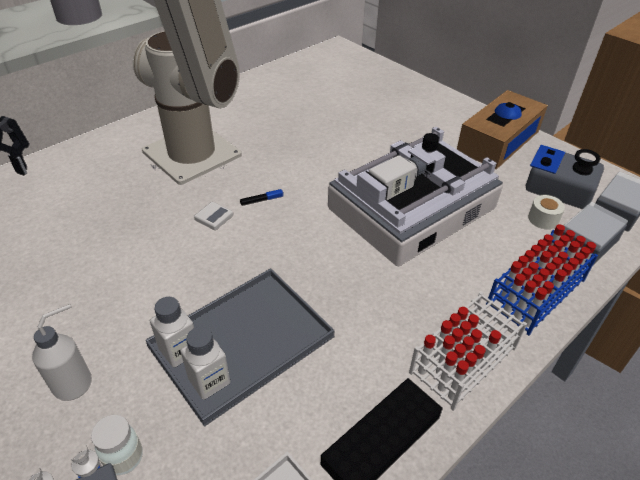

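View pics/top0.png

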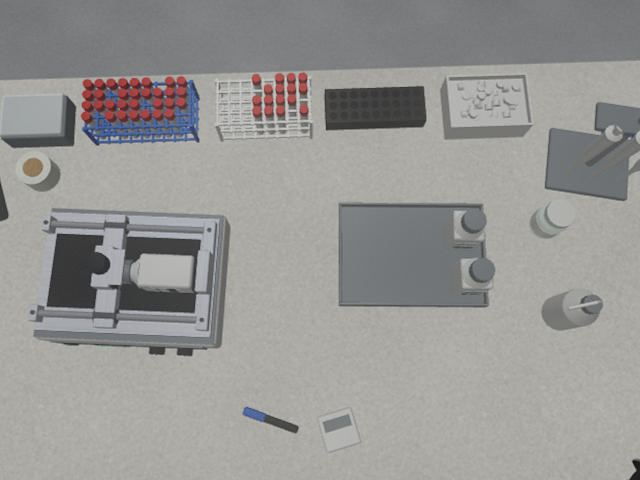

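The scene view shows the shaker at about (415,190), with the knob at (430,142) and the bottle at (392,175). The tray is at (240,340), with two bottles standing at its left end. In the top view the knob is at (99,263), the bottle body at (165,272), and the tray spans (340..488, 204..306) with its bottles at (472,221) and (480,270).

```bash
cat > h.py <<'E'
import numpy as np, cv2
from workcell import viewer
def cal(n):
    c=viewer.get_calibration(n); f=240/np.tan(np.radians(c['fovy']/2)); V=c['view']
    return f,c['cx'],c['cy'],V[:3,:3],-V[:3,:3].T@V[:3,3]
def ray(n,uv):
    f,cx,cy,R,o=cal(n); uv=np.atleast_2d(uv).astype(float)
    d=np.c_[(uv[:,0]-cx)/f,-(uv[:,1]-cy)/f,-np.ones(len(uv))]@R
    return o,d
def plane(n,uv,z):
    o,d=ray(n,uv); return o+d*((z-o[2])/d[:,2])[:,None]
def tri(uvs,uvt):
    (o1,d1),(o2,d2)=ray('scene',uvs),ray('top',uvt); d1,d2=d1[0],d2[0]
    s=np.linalg.lstsq(np.c_[d1,-d2],o2-o1,rcond=None)[0]
    a,b=o1+s[0]*d1,o2+s[1]*d2; return (a+b)/2,np.linalg.norm(a-b)
def cloud(n,d):
    v,u=np.mgrid[:480,:640]; o,r=ray(n,np.c_[u.ravel(),v.ravel()])
    return (o+r*d.reshape(-1,1)).reshape(480,640,3)
E
python3 - <<'E'
from h import *
np.set_printoptions(precision=4,suppress=True)
S,T=[cv2.imread(f"pics/{n}0.png") for n in("scene","top")]
dS,dT=[np.load(f"pics/{n}0.npy") for n in("scene","top")]
CS,CT=cloud('scene',dS),cloud('top',dT)
def comp(m,seed):
    n,l,st,ce=cv2.connectedComponentsWithStats(m.astype(np.uint8)); i=l[seed[1],seed[0]]; return l==i,st[i],ce[i]
# heights by depth of tabletop
for n,C in(('s',CS),('t',CT)): print(n,'bench z',np.median(C[...,2][430:470,250:300] if n=='t' else C[240:260,250:290,2]))
# knob
k=[]
for im,C,s in((S,CS,(430,142)),(T,CT,(99,263))):
    m=(im.max(2)<60)&(C[...,2]>.165)&(C[...,2]<.21); m,st,ce=comp(m,s); k.append(m)
    print('knob',m.sum(),st,ce,np.median(C[m],0),C[m].max(0))
    mt=m&(C[...,2]>.190); v,u=np.nonzero(mt); print(' top',len(u),C[mt].mean(0) if len(u) else 0, u.mean() if len(u) else 0, v.mean() if len(u) else 0)
    k.append((u.mean(),v.mean()))
print('knob top tri',tri(k[1],k[3]))
# bottle top face
b=[]
for nm,im,C,s in(('scene',S,CS,(388,170)),('top',T,CT,(165,272))):
    m=(im.min(2)>150)&(abs(C[...,2]-.160)<.006); m,st,ce=comp(m,s)
    r=cv2.minAreaRect(np.argwhere(m)[:,::-1].astype(np.float32)); bx=cv2.boxPoints(r)
    z=np.median(C[m][:,2]); P=plane(nm,bx,z); b.append(ce)
    R=cv2.minAreaRect(C[m][:,:2].astype(np.float32)); print('bottle',m.sum(),st,z,'rectW',R,'\n',P)
print('bottle tri',tri(*b))
# tray, other bottles
m=(CT[...,2]>.010)&(CT[...,2]<.03)
m[:,:330]=0;m[:,495:]=0;m[:195]=0;m[315:]=0
R=cv2.minAreaRect(CT[m][:,:2].astype(np.float32)); print('tray top',R, CT[m][:,2].mean())
f=CT[240:270,360:430,2]; print('floor z',np.median(f))
for C,u0,u1,v0,v1 in((CT,440,500,195,300),(CS,150,235,290,400)):
    m=np.zeros((480,640),bool); m[v0:v1,u0:u1]=1; m&=(C[...,2]>.128)
    n,l,st,ce=cv2.connectedComponentsWithStats(m.astype(np.uint8))
    for i in range(1,n):
        if st[i,4]>50: print('cap',ce[i],C[l==i].mean(0))
# shaker: rods tops / jaw crosshead / housing
m=(CT[...,2]>.085)&(CT[...,2]<.2); m[:,235:]=0
R=cv2.minAreaRect(CT[m][:,:2].astype(np.float32)); print('shaker upper',R)
m=(CT[...,2]>.02)&(CT[...,2]<.2); m[:,235:]=0;m[:195]=0
R=cv2.minAreaRect(CT[m][:,:2].astype(np.float32)); print('shaker',R)
E
```

```text
s bench z 0.00044146334607186866
t bench z -0.0011482923374536158
knob 257 [422 133  17  19 257] [430.1401 142.0856] [0.5406 0.2744 0.191 ] [0.5535 0.2989 0.1989]
 top 133 [0.5376 0.2801 0.1953] 430.90977443609023 138.12781954887217
knob 255 [ 85 254  25  20 255] [ 96.7608 265.2588] [0.5292 0.2825 0.1941] [0.5483 0.3001 0.1994]
 top 197 [0.5306 0.2851 0.1948] 94.45685279187818 264.60913705583755
knob top tri (array([0.5321, 0.2877, 0.189 ]), np.float64(0.0008616560985695455))
bottle 661 [370 156  46  27 661] 0.16011671847972864 rectW ((0.5250581502914429, 0.18161296844482422), (0.09117094427347183, 0.05650844797492027), 84.55615997314453) 
 [[0.4959 0.142  0.1601]
 [0.5026 0.2506 0.1601]
 [0.5578 0.2158 0.1601]
 [0.5491 0.1127 0.1601]]
bottle 1624 [ 133  254   60   33 1624] 0.15912193480952058 rectW ((0.5255964398384094, 0.1876627653837204), (0.0960683524608612, 0.05232474207878113), 85.17115020751953) 
 [[0.5029 0.2346 0.1591]
 [0.5546 0.2342 0.1591]
 [0.5471 0.1376 0.1591]
 [0.4955 0.1392 0.1591]]
bottle tri (array([0.5243, 0.1833, 0.1565]), np.float64(0.0020734727608442403))
tray top ((0.5682307481765747, -0.2539135217666626), (0.2806057929992676, 0.20121228694915771), 87.52259826660156) 0.018942129534021766
floor z 0.003833671653555415
cap [474.9928 219.7428] [ 0.5979 -0.3435  0.1382]
cap [483.2523 269.5159] [ 0.5113 -0.3498  0.1355]
cap [166.7163 306.87  ] [ 0.518  -0.3547  0.1381]
cap [199.0558 338.0744] [ 0.6066 -0.3499  0.1406]
shaker upper ((0.6646915674209595, 0.2501630485057831), (0.31274929642677307, 0.49566778540611267), 85.45221710205078)
shaker ((0.5415310263633728, 0.3252921998500824), (0.46706295013427734, 0.26501160860061646), 80.80882263183594)
```

Request:
{"fn": "arm_command", "kwargs": {"increments": [{"dz": -3, "wz": -0.14, "grip": 8.5}, {"dz": -7, "wz": -0.28, "grip": 8.5}, {"dz": -7, "wz": -0.28, "grip": 8.5}]}}

```text
validation failed for argument at $.in...
```

```bash
python3 -c "
from workcell import monitor
o=monitor.get_obs()
for k in ('clock','joint_pos','eef_pos','tool_rot','ft_force'): print(k,o[k])"
```

```text
clock 0.1
joint_pos [-1.18500843e+00  2.41362993e-01  3.87403173e-03  1.33523925e+00
 -1.62941160e-05  1.57076102e+00]
eef_pos [ 0.18792385 -0.46272069  0.2304951 ]
tool_rot [ 9.81449733e-01  1.91717209e-01 -1.93150087e-04 -9.46467761e-04]
ft_force [ 0.46864272 -0.08422317  0.19034807]
```

Request:
{"fn": "arm_command", "kwargs": {"increments": [{"dx": 0, "dy": 0, "dz": -3, "wx": 0, "wy": 0, "wz": -0.14, "grip": 8.5}, {"dx": 0, "dy": 0, "dz": -7, "wx": 0, "wy": 0, "wz": -0.28, "grip": 8.5}, {"dx": 0, "dy": 0, "dz": -7, "wx": 0, "wy": 0, "wz": -0.28, "grip": 8.5}]}}

```text
clock: 0.4
eef_pos: [0.189, -0.4653, 0.3062]
tool_rot: [0.945, 0.328, 0.0, 0.004]
ft_force: [0.4, 0.1, 0.7]
grip_width: 0.0849
grasp_force: 0.0
```

```bash
python3 -c "
from workcell import monitor
o=monitor.get_obs()
for k in ('clock','joint_pos','eef_pos','tool_rot','ft_force'): print(k,o[k])"
```

```text
clock 0.4
joint_pos [-1.18498291e+00  2.19297071e-01  1.70558207e-01  1.51317897e+00
 -1.02741079e-05  1.28913517e+00]
eef_pos [ 0.1889946  -0.46531817  0.30622339]
tool_rot [9.44815394e-01 3.27573144e-01 2.25943521e-04 4.43348153e-03]
ft_force [0.4035092  0.05214124 0.69275904]
```

```bash
cat > go.py <<'E'
import numpy as np
from scipy.spatial.transform import Rotation as R
from workcell import monitor
def inc(p,Rt):
    "tool-axis shift (cm) and rotvec from the measured pose to world pose p,Rt"
    o=monitor.get_obs(); R0=R.from_quat(o['tool_rot'])
    print('now',o['clock'],o['eef_pos'].round(4),'q',o['joint_pos'].round(2),'F',o['ft_force'].round(1),'w',o['grip_width'].round(4),o['grasp_force'].round(1))
    print('shift cm',(R0.inv().apply(np.array(p)-o['eef_pos'])*100).round(2),'rot',(R0.inv()*Rt).as_rotvec().round(3))
def down(yaw_deg):  # tool x at yaw, z down
    return R.from_euler('z',yaw_deg,degrees=True)*R.from_euler('x',180,degrees=True)
E
python3 -c "
from go import *
inc([.533,.285,.30],down(-95))"
```

```text
Traceback (most recent call last):
  File "go.py", line 7, in inc
    print('now',o['clock'],o['eef_pos'].round(4),'q',o['joint_pos'].round(2),'F',o['ft_force'].round(1),'w',o['grip_width'].round(4),o['grasp_force'].round(1))
                                                                                                            ^^^^^^^^^^^^^^^^^^^^^
AttributeError: 'float' object has no attribute 'round'
```

```bash
sed -i "s/o\['grip_width'\].round(4),o\['grasp_force'\].round(1)/round(o['grip_width'],4),round(o['grasp_force'],1)/" go.py; echo ok
```

```text
ok
```

Request:
{"fn": "arm_command", "kwargs": {"increments": [{"dx": 4, "dy": -2, "dz": 0, "wx": 0, "wy": 0, "wz": -0.15, "grip": 8.5}, {"dx": 8, "dy": -4, "dz": 0, "wx": 0, "wy": 0, "wz": -0.3, "grip": 8.5}, {"dx": 12, "dy": -6, "dz": 0, "wx": 0, "wy": 0, "wz": -0.45, "grip": 8.5}, {"dx": 16, "dy": -8, "dz": 0, "wx": 0, "wy": 0, "wz": -0.6, "grip": 8.5}, {"dx": 20, "dy": -10, "dz": 0, "wx": 0, "wy": 0, "wz": -0.75, "grip": 8.5}, {"dx": 24, "dy": -12, "dz": 0, "wx": 0, "wy": 0, "wz": -0.9, "grip": 8.5}, {"dx": 28, "dy": -14, "dz": 0, "wx": 0, "wy": 0, "wz": -1.05, "grip": 8.5}, {"dx": 32, "dy": -16, "dz": 0, "wx": 0, "wy": 0, "wz": -1.2, "grip": 8.5}, {"dx": 36, "dy": -18, "dz": 0, "wx": 0, "wy": 0, "wz": -1.35, "grip": 8.5}, {"dx": 40, "dy": -20, "dz": 0, "wx": 0, "wy": 0, "wz": -1.5, "grip": 8.5}]}}

```text
clock: 1.4
eef_pos: [0.3793, -0.0571, 0.3008]
tool_rot: [0.466, 0.885, -0.0, -0.0]
ft_force: [0.8, -0.5, 0.8]
grip_width: 0.0848
grasp_force: 0.0
```

```bash
python3 -c "
from go import *
inc([.533,.285,.30],down(-95))"
```

```text
now 1.4 [ 0.3793 -0.0571  0.3008] q [-0.15 -0.01 -0.11  1.48 -0.    0.82] F [ 0.8 -0.5  0.8] w 0.0848 0.0
shift cm [19.54 32.01  0.08] rot [-0.    -0.    -2.454]
```

Request:
{"fn": "arm_command", "kwargs": {"increments": [{"dx": 2, "dy": 3.2, "dz": 0, "wx": 0, "wy": 0, "wz": -0.15, "grip": 8.5}, {"dx": 4, "dy": 6.4, "dz": 0, "wx": 0, "wy": 0, "wz": -0.3, "grip": 8.5}, {"dx": 6, "dy": 9.6, "dz": 0, "wx": 0, "wy": 0, "wz": -0.45, "grip": 8.5}, {"dx": 8, "dy": 12.8, "dz": 0, "wx": 0, "wy": 0, "wz": -0.6, "grip": 8.5}, {"dx": 10, "dy": 16, "dz": 0, "wx": 0, "wy": 0, "wz": -0.75, "grip": 8.5}, {"dx": 12, "dy": 19.2, "dz": 0, "wx": 0, "wy": 0, "wz": -0.9, "grip": 8.5}, {"dx": 14, "dy": 22.4, "dz": 0, "wx": 0, "wy": 0, "wz": -1.05, "grip": 8.5}, {"dx": 16, "dy": 25.6, "dz": 0, "wx": 0, "wy": 0, "wz": -1.2, "grip": 8.5}, {"dx": 18, "dy": 28.8, "dz": 0, "wx": 0, "wy": 0, "wz": -1.35, "grip": 8.5}, {"dx": 19.5, "dy": 32, "dz": 0, "wx": 0, "wy": 0, "wz": -1.5, "grip": 8.5}]}}

```text
clock: 2.4
eef_pos: [0.5348, 0.2837, 0.3003]
tool_rot: [-0.262, 0.965, -0.0, -0.001]
ft_force: [0.4, -0.8, -0.8]
grip_width: 0.0848
grasp_force: 0.0
```

```bash
python3 -c "
from go import *
inc([.533,.285,.26],down(-95))"
```

```text
now 2.4 [0.5348 0.2837 0.3003] q [ 0.49  0.45  0.48  1.6   0.   -0.04] F [ 0.4 -0.8 -0.8] w 0.0848 0.0
shift cm [0.09 0.2  4.03] rot [ 0.001 -0.001 -0.953]
```

Request:
{"fn": "arm_command", "kwargs": {"increments": [{"dx": 0, "dy": 0, "dz": 0.5, "wx": 0, "wy": 0, "wz": -0.14, "grip": 8.5}, {"dx": 0, "dy": 0, "dz": 1, "wx": 0, "wy": 0, "wz": -0.28, "grip": 8.5}, {"dx": 0, "dy": 0, "dz": 1.5, "wx": 0, "wy": 0, "wz": -0.42, "grip": 8.5}, {"dx": 0, "dy": 0, "dz": 2, "wx": 0, "wy": 0, "wz": -0.56, "grip": 8.5}, {"dx": 0, "dy": 0, "dz": 2.5, "wx": 0, "wy": 0, "wz": -0.7, "grip": 8.5}, {"dx": 0.1, "dy": 0.2, "dz": 3, "wx": 0, "wy": 0, "wz": -0.84, "grip": 8.5}, {"dx": 0.1, "dy": 0.2, "dz": 4, "wx": 0, "wy": 0, "wz": -0.95, "grip": 8.5}, {"dx": 0.1, "dy": 0.2, "dz": 4, "wx": 0, "wy": 0, "wz": -0.95, "grip": 8.5}]}}

```text
clock: 3.2
eef_pos: [0.532, 0.2827, 0.2589]
tool_rot: [-0.672, 0.741, 0.001, -0.002]
ft_force: [-0.4, 0.2, 0.5]
grip_width: 0.0851
grasp_force: 0.0
```

```bash
python3 -c "
from go import *
inc([.533,.285,.168],down(-95))
from h import *
for n in('scene','top'):
    p,d=viewer.camera(n); cv2.imwrite(f'pics/{n}1.png',p[:,:,::-1])
p=cv2.imread('pics/scene1.png')[80:260,320:520]; cv2.imwrite('pics/s1c.png',cv2.resize(p,None,fx=3,fy=3))"
```

```text
now 3.2 [0.532  0.2827 0.2589] q [ 0.49  0.45  0.37  1.5   0.   -0.98] F [-0.4  0.2  0.5] w 0.0851 0.0
shift cm [-0.26 -0.11  9.09] rot [ 0.004 -0.002 -0.01 ]
```

View pics/s1c.png

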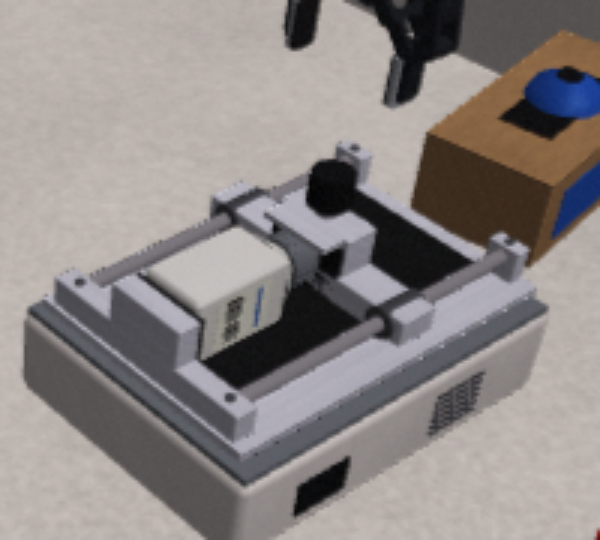

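The crop shows the open fingers at (300,20) and (405,85), straddling above the knob at (330,185). The jaw is closed on the cap. I'm descending to grip the knob.

Request:
{"fn": "arm_command", "kwargs": {"increments": [{"dx": -0.2, "dy": -0.1, "dz": 2, "wx": 0, "wy": 0, "wz": 0, "grip": 8.5}, {"dx": -0.2, "dy": -0.1, "dz": 4, "wx": 0, "wy": 0, "wz": 0, "grip": 8.5}, {"dx": -0.2, "dy": -0.1, "dz": 6, "wx": 0, "wy": 0, "wz": 0, "grip": 8.5}, {"dx": -0.2, "dy": -0.1, "dz": 8, "wx": 0, "wy": 0, "wz": 0, "grip": 8.5}, {"dx": -0.2, "dy": -0.1, "dz": 9, "wx": 0, "wy": 0, "wz": 0, "grip": 8.5}, {"dx": -0.2, "dy": -0.1, "dz": 9, "wx": 0, "wy": 0, "wz": 0, "grip": 6}, {"dx": -0.2, "dy": -0.1, "dz": 9, "wx": 0, "wy": 0, "wz": 0, "grip": 4}, {"dx": -0.2, "dy": -0.1, "dz": 9, "wx": 0, "wy": 0, "wz": 0, "grip": 2.5}, {"dx": -0.2, "dy": -0.1, "dz": 9, "wx": 0, "wy": 0, "wz": 0, "grip": 2.5}, {"dx": -0.2, "dy": -0.1, "dz": 9, "wx": 0, "wy": 0, "wz": 0, "grip": 2.5}]}}

```text
clock: 4.3
eef_pos: [0.5354, 0.2855, 0.1731]
tool_rot: [-0.672, 0.74, -0.001, 0.002]
ft_force: [0.8, -1.2, 4.0]
grip_width: 0.0321
grasp_force: 59.7
```

Request:
{"fn": "arm_command", "kwargs": {"increments": [{"dx": -0.5, "dy": 0, "dz": 0, "wx": 0, "wy": 0, "wz": 0, "grip": 2.5}, {"dx": -1.5, "dy": 0, "dz": 0, "wx": 0, "wy": 0, "wz": 0, "grip": 2.5}, {"dx": -2.5, "dy": 0, "dz": 0, "wx": 0, "wy": 0, "wz": 0, "grip": 2.5}, {"dx": -3.5, "dy": 0, "dz": 0, "wx": 0, "wy": 0, "wz": 0, "grip": 2.5}, {"dx": -4.5, "dy": 0, "dz": 0, "wx": 0, "wy": 0, "wz": 0, "grip": 2.5}, {"dx": -5.5, "dy": 0, "dz": 0, "wx": 0, "wy": 0, "wz": 0, "grip": 2.5}, {"dx": -6.5, "dy": 0, "dz": 0, "wx": 0, "wy": 0, "wz": 0, "grip": 2.5}, {"dx": -7.5, "dy": 0, "dz": 0, "wx": 0, "wy": 0, "wz": 0, "grip": 2.5}, {"dx": -8, "dy": 0, "dz": 0, "wx": 0, "wy": 0, "wz": 0, "grip": 2.5}, {"dx": -8, "dy": 0, "dz": 0, "wx": 0, "wy": 0, "wz": 0, "grip": 2.5}]}}

```text
clock: 5.3
eef_pos: [0.5417, 0.3654, 0.1731]
tool_rot: [-0.672, 0.74, -0.0, 0.001]
ft_force: [-4.0, 0.2, 5.8]
grip_width: 0.032
grasp_force: 60.1
```

Request:
{"fn": "arm_command", "kwargs": {"increments": [{"dx": -8, "dy": 0, "dz": 0, "wx": 0, "wy": 0, "wz": 0, "grip": 2.5}, {"dx": 0, "dy": 0, "dz": 0, "wx": 0, "wy": 0, "wz": 0, "grip": 8.5}]}}

```text
clock: 5.5
eef_pos: [0.5425, 0.3781, 0.1621]
tool_rot: [-0.678, 0.736, 0.002, -0.001]
ft_force: [0.7, -1.3, -1.8]
grip_width: 0.0393
grasp_force: 0.0
```

I repeated the -8 cm shift in that call by mistake, which nudged the jaw about 1 cm towards its end stop. The forces stayed small and the jaw is released. Next I'll open fully and rise.

Request:
{"fn": "arm_command", "kwargs": {"increments": [{"dx": 0, "dy": 0, "dz": 0, "wx": 0, "wy": 0, "wz": 0, "grip": 8.5}, {"dx": 0, "dy": 0, "dz": 0, "wx": 0, "wy": 0, "wz": 0, "grip": 8.5}, {"dx": 0, "dy": 0, "dz": 0, "wx": 0, "wy": 0, "wz": 0, "grip": 8.5}, {"dx": 0, "dy": 0, "dz": -3, "wx": 0, "wy": 0, "wz": 0, "grip": 8.5}, {"dx": 0, "dy": 0, "dz": -7, "wx": 0, "wy": 0, "wz": 0, "grip": 8.5}, {"dx": 0, "dy": 0, "dz": -11, "wx": 0, "wy": 0, "wz": 0, "grip": 8.5}, {"dx": 0, "dy": 0, "dz": -11, "wx": 0, "wy": 0, "wz": 0, "grip": 8.5}]}}

```text
clock: 6.2
eef_pos: [0.5445, 0.3666, 0.2911]
tool_rot: [-0.672, 0.74, -0.001, 0.008]
ft_force: [0.6, 0.2, 0.5]
grip_width: 0.0853
grasp_force: 0.0
```

```bash
python3 - <<'E'
from go import *
from h import *
np.set_printoptions(precision=4,suppress=True)
for n in('scene','top'):
    p,d=viewer.camera(n); cv2.imwrite(f'pics/{n}2.png',p[:,:,::-1]); C=cloud(n,d)
    m=(p.min(2)>150)&(abs(C[...,2]-.160)<.007)&(abs(C[...,0]-.525)<.06)&(abs(C[...,1]-.185)<.08)
    k,l,st,ce=cv2.connectedComponentsWithStats(m.astype(np.uint8)); i=1+st[1:,4].argmax(); m=l==i
    print(n,st[i],ce[i],cv2.minAreaRect(C[m][:,:2].astype(np.float32)),np.median(C[m][:,2]))
    m=(p.max(2)<60)&(C[...,2]>.190)&(C[...,2]<.2)&(C[...,1]>.3)&(C[...,1]<.45); print('knob',m.sum(),C[m].mean(0))
a=[cv2.imread('pics/scene2.png')[80:260,320:520],cv2.imread('pics/top2.png')[180:360,20:220]]
cv2.imwrite('pics/c2.png',cv2.resize(np.hstack(a),None,fx=2,fy=2))
# 25 deg tilt grasp: x -> shaker -y, tilt about tool y
u=np.array([np.cos(np.radians(85)),np.sin(np.radians(85)),0])
for s in(25,-25):
    Rt=down(-95)*R.from_euler('y',s,degrees=True); z=Rt.apply([0,0,1]); print(s,z)
    if z@u<0:
        g=np.array([.5255,.185,.135])+.004*u
        print('tcp',g+.019*z,'hi',g-.1*z); inc(g-.1*z,Rt); inc(g+.019*z,Rt)
E
```

```text
scene [370 155  46  28 670] [392.8806 168.3313] ((0.5247334241867065, 0.18284738063812256), (0.09146910160779953, 0.05690978467464447), 84.601806640625) 0.16014362594470344
knob 119 [0.5448 0.3691 0.1951]
top [ 134  254   59   33 1637] [163.9346 270.204 ] ((0.5253852605819702, 0.18686643242835999), (0.09504730254411697, 0.052619148045778275), 84.84284210205078) 0.15912920722926494
knob 249 [0.5395 0.3733 0.1949]
25 [-0.0368 -0.421  -0.9063]
tcp [0.5251 0.181  0.1178] hi [0.5295 0.2311 0.2256]
now 6.3 [0.5429 0.3656 0.2849] q [ 0.59  0.56  0.62  1.62  0.   -0.88] F [ 0.3 -0.1 -0.4] w 0.0852 0.0
shift cm [13.55  0.07  5.86] rot [-0.003  0.441 -0.01 ]
now 6.3 [0.5429 0.3656 0.2849] q [ 0.59  0.56  0.62  1.62  0.   -0.88] F [ 0.3 -0.1 -0.4] w 0.0852 0.0
shift cm [18.63  0.08 16.62] rot [-0.003  0.441 -0.01 ]
-25 [ 0.0368  0.421  -0.9063]
```

View pics/c2.png

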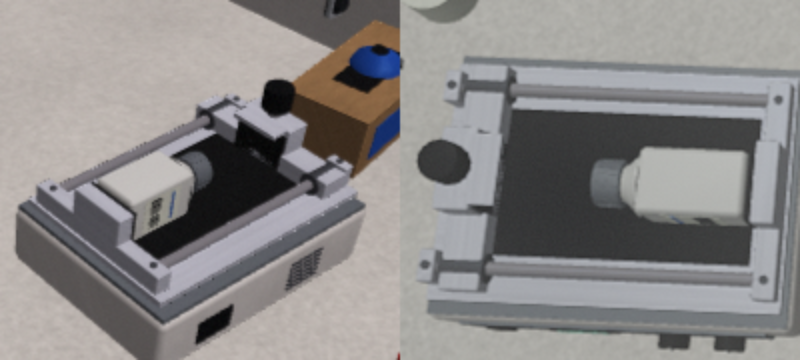

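The crop shows the jaw fully open (knob at (440,160) in the right half) and the bottle still lying at the stop (body at (690,185)). I'm moving to a tilted pre-grasp pose.

Request:
{"fn": "arm_command", "kwargs": {"increments": [{"dx": 3, "dy": 0, "dz": 0, "wx": 0, "wy": 0.11, "wz": 0, "grip": 8.5}, {"dx": 6, "dy": 0, "dz": 1, "wx": 0, "wy": 0.22, "wz": 0, "grip": 8.5}, {"dx": 9, "dy": 0, "dz": 3, "wx": 0, "wy": 0.33, "wz": 0, "grip": 8.5}, {"dx": 12, "dy": 0.1, "dz": 5, "wx": 0, "wy": 0.44, "wz": -0.01, "grip": 8.5}, {"dx": 13.5, "dy": 0.1, "dz": 6, "wx": 0, "wy": 0.44, "wz": -0.01, "grip": 8.5}, {"dx": 13.5, "dy": 0.1, "dz": 6, "wx": 0, "wy": 0.44, "wz": -0.01, "grip": 8.5}, {"dx": 13.5, "dy": 0.1, "dz": 6, "wx": 0, "wy": 0.44, "wz": -0.01, "grip": 8.5}]}}

```text
clock: 7.0
eef_pos: [0.5278, 0.2305, 0.2213]
tool_rot: [-0.659, 0.719, -0.146, -0.162]
ft_force: [-0.3, 0.2, 0.3]
grip_width: 0.0852
grasp_force: 0.0
```

```bash
python3 - <<'E'
from go import *
u=np.array([np.cos(np.radians(85)),np.sin(np.radians(85)),0])
Rt=down(-95)*R.from_euler('y',25,degrees=True); z=Rt.apply([0,0,1])
g=np.array([.5255,.185,.135])+.004*u
inc(g+.019*z,Rt)
E
```

```text
now 7.0 [0.5278 0.2305 0.2213] q [ 0.59  0.62  0.48  1.72 -0.34 -0.85] F [-0.3  0.2  0.3] w 0.0852 0.0
shift cm [ 0.07 -0.19 11.48] rot [ 0.002 -0.003  0.001]
```

Request:
{"fn": "arm_command", "kwargs": {"increments": [{"dx": 0, "dy": -0.1, "dz": 2, "wx": 0, "wy": 0, "wz": 0, "grip": 8.5}, {"dx": 0, "dy": -0.2, "dz": 4, "wx": 0, "wy": 0, "wz": 0, "grip": 8.5}, {"dx": 0, "dy": -0.2, "dz": 6, "wx": 0, "wy": 0, "wz": 0, "grip": 8.5}, {"dx": 0, "dy": -0.2, "dz": 8, "wx": 0, "wy": 0, "wz": 0, "grip": 8.5}, {"dx": 0, "dy": -0.2, "dz": 9.5, "wx": 0, "wy": 0, "wz": 0, "grip": 8.5}, {"dx": 0, "dy": -0.2, "dz": 10.5, "wx": 0, "wy": 0, "wz": 0, "grip": 8.5}, {"dx": 0, "dy": -0.2, "dz": 11.4, "wx": 0, "wy": 0, "wz": 0, "grip": 8.5}, {"dx": 0, "dy": -0.2, "dz": 11.4, "wx": 0, "wy": 0, "wz": 0, "grip": 8.5}]}}

```text
clock: 7.8
eef_pos: [0.5254, 0.1818, 0.1179]
tool_rot: [-0.66, 0.719, -0.147, -0.162]
ft_force: [-0.2, 0.3, 0.5]
grip_width: 0.0853
grasp_force: 0.0
```

Request:
{"fn": "arm_command", "kwargs": {"increments": [{"dx": 0, "dy": 0, "dz": 0, "wx": 0, "wy": 0, "wz": 0, "grip": 7}, {"dx": 0, "dy": 0, "dz": 0, "wx": 0, "wy": 0, "wz": 0, "grip": 6}, {"dx": 0, "dy": 0, "dz": 0, "wx": 0, "wy": 0, "wz": 0, "grip": 5}, {"dx": 0, "dy": 0, "dz": 0, "wx": 0, "wy": 0, "wz": 0, "grip": 4.5}, {"dx": 0, "dy": 0, "dz": 0, "wx": 0, "wy": 0, "wz": 0, "grip": 4.5}, {"dx": 0, "dy": 0, "dz": 0, "wx": 0, "wy": 0, "wz": 0, "grip": 4.5}]}}

```text
clock: 8.4
eef_pos: [0.526, 0.1828, 0.1191]
tool_rot: [-0.66, 0.719, -0.147, -0.16]
ft_force: [-0.3, 2.8, 5.5]
grip_width: 0.0549
grasp_force: 64.9
```

```bash
python3 - <<'E'
from go import *
o=monitor.get_obs(); Rn=R.from_quat(o['tool_rot'])
inc(o['eef_pos']+[0,0,.15],Rn)
E
```

```text
now 8.4 [0.526  0.1828 0.1191] q [ 0.52  0.62  0.2   1.42 -0.35 -0.91] F [-0.3  2.8  5.5] w 0.0549 64.9
shift cm [ 6.370e+00  1.000e-02 -1.358e+01] rot [0. 0. 0.]
```

Request:
{"fn": "arm_command", "kwargs": {"increments": [{"dx": 0.2, "dy": 0, "dz": -0.45, "wx": 0, "wy": 0, "wz": 0, "grip": 4.5}, {"dx": 0.65, "dy": 0, "dz": -1.35, "wx": 0, "wy": 0, "wz": 0, "grip": 4.5}, {"dx": 1.3, "dy": 0, "dz": -2.7, "wx": 0, "wy": 0, "wz": 0, "grip": 4.5}, {"dx": 2.1, "dy": 0, "dz": -4.5, "wx": 0, "wy": 0, "wz": 0, "grip": 4.5}, {"dx": 3, "dy": 0, "dz": -6.4, "wx": 0, "wy": 0, "wz": 0, "grip": 4.5}, {"dx": 4.2, "dy": 0, "dz": -9, "wx": 0, "wy": 0, "wz": 0, "grip": 4.5}, {"dx": 5.5, "dy": 0, "dz": -11.8, "wx": 0, "wy": 0, "wz": 0, "grip": 4.5}, {"dx": 6.8, "dy": 0, "dz": -14.5, "wx": 0, "wy": 0, "wz": 0, "grip": 4.5}, {"dx": 7.6, "dy": 0, "dz": -16.3, "wx": 0, "wy": 0, "wz": 0, "grip": 4.5}, {"dx": 7.6, "dy": 0, "dz": -16.3, "wx": 0, "wy": 0, "wz": 0, "grip": 4.5}]}}

```text
clock: 9.4
eef_pos: [0.5268, 0.1822, 0.3013]
tool_rot: [-0.659, 0.72, -0.148, -0.159]
ft_force: [-0.0, -0.0, -2.6]
grip_width: 0.0555
grasp_force: 64.1
```

```bash
python3 - <<'E'
from go import *
np.set_printoptions(precision=3,suppress=True)
# bottle in tool frame: bottle z = shaker y dir when grasped with tilt 25 (use measured rot at grasp)
Rg=R.from_quat([-0.66,0.719,-0.147,-0.16])
print('tool x,y,z at grasp',Rg.as_matrix().T)
# place: tool pointing azimuth phi, 25 deg down, tool x pointing mostly down (x = -cap dir component)
def place(phi,a=25):
    c,s=np.cos(np.radians(phi)),np.sin(np.radians(phi)); a=np.radians(a)
    z=np.array([c*np.cos(a),s*np.cos(a),-np.sin(a)]); x=np.array([-c*np.sin(a),-s*np.sin(a),-np.cos(a)])
    y=np.cross(z,x); return R.from_matrix(np.c_[x,y,z])
Rp=place(-17)
bz=Rg.inv().apply([np.cos(np.radians(85)),np.sin(np.radians(85)),0]); print('cap dir after',Rp.apply(bz))
print('tool axes',Rp.as_matrix().T)
inc([.5,-.15,.30],Rp)
E
```

```text
tool x,y,z at grasp [[-0.077 -0.902  0.424]
 [-0.996  0.085 -0.   ]
 [-0.036 -0.423 -0.906]]
cap dir after [-0.002 -0.001  1.   ]
tool axes [[-0.404  0.124 -0.906]
 [ 0.292  0.956  0.   ]
 [ 0.867 -0.265 -0.423]]
now 9.4 [0.527 0.182 0.301] q [ 0.52  0.54  0.55  1.84 -0.36 -0.91] F [-0.  -0.  -2.6] w 0.0555 64.1
shift cm [30.13 -0.22 14.26] rot [ 0.655 -1.102  1.811]
```

Request:
{"fn": "arm_command", "kwargs": {"increments": [{"dx": 1, "dy": 0, "dz": 0.5, "wx": 0.03, "wy": -0.05, "wz": 0.08, "grip": 4.5}, {"dx": 3, "dy": 0, "dz": 1.5, "wx": 0.065, "wy": -0.11, "wz": 0.18, "grip": 4.5}, {"dx": 5, "dy": 0, "dz": 2.3, "wx": 0.1, "wy": -0.17, "wz": 0.28, "grip": 4.5}, {"dx": 7, "dy": 0, "dz": 3.3, "wx": 0.135, "wy": -0.23, "wz": 0.38, "grip": 4.5}, {"dx": 9, "dy": 0, "dz": 4.2, "wx": 0.175, "wy": -0.29, "wz": 0.48, "grip": 4.5}, {"dx": 11, "dy": 0, "dz": 5.2, "wx": 0.21, "wy": -0.35, "wz": 0.58, "grip": 4.5}, {"dx": 13, "dy": 0, "dz": 6.1, "wx": 0.245, "wy": -0.41, "wz": 0.68, "grip": 4.5}, {"dx": 15, "dy": 0, "dz": 7.1, "wx": 0.28, "wy": -0.475, "wz": 0.78, "grip": 4.5}, {"dx": 17, "dy": 0, "dz": 8, "wx": 0.31, "wy": -0.52, "wz": 0.86, "grip": 4.5}, {"dx": 19, "dy": 0, "dz": 9, "wx": 0.335, "wy": -0.56, "wz": 0.92, "grip": 4.5}]}}

```text
clock: 10.4
eef_pos: [0.5051, -0.0284, 0.2949]
tool_rot: [-0.307, 0.916, -0.133, 0.222]
ft_force: [0.3, -0.4, -2.5]
grip_width: 0.0554
grasp_force: 64.2
```

```bash
cat >> go.py <<'E'
def place(phi,a=25):
    c,s=np.cos(np.radians(phi)),np.sin(np.radians(phi)); a=np.radians(a)
    z=np.array([c*np.cos(a),s*np.cos(a),-np.sin(a)]); x=np.array([-c*np.sin(a),-s*np.sin(a),-np.cos(a)])
    return R.from_matrix(np.c_[x,np.cross(z,x),z])
E
python3 -c "
from go import *
inc([.5,-.15,.30],place(-17))"
```

```text
now 10.4 [ 0.5051 -0.0284  0.2949] q [ 0.01 -0.15 -0.39  0.83 -0.11 -0.66] F [ 0.3 -0.4 -2.5] w 0.0554 64.2
shift cm [ 7.76 -9.37  0.63] rot [ 0.32  -0.548  0.891]
```

Request:
{"fn": "arm_command", "kwargs": {"increments": [{"dx": 0.5, "dy": -0.5, "dz": 0, "wx": 0.03, "wy": -0.05, "wz": 0.08, "grip": 4.5}, {"dx": 1.2, "dy": -1.4, "dz": 0, "wx": 0.065, "wy": -0.11, "wz": 0.18, "grip": 4.5}, {"dx": 2, "dy": -2.5, "dz": 0.1, "wx": 0.1, "wy": -0.17, "wz": 0.28, "grip": 4.5}, {"dx": 2.9, "dy": -3.5, "dz": 0.2, "wx": 0.135, "wy": -0.23, "wz": 0.38, "grip": 4.5}, {"dx": 3.8, "dy": -4.6, "dz": 0.3, "wx": 0.175, "wy": -0.29, "wz": 0.48, "grip": 4.5}, {"dx": 4.7, "dy": -5.7, "dz": 0.4, "wx": 0.21, "wy": -0.35, "wz": 0.58, "grip": 4.5}, {"dx": 5.7, "dy": -6.9, "dz": 0.5, "wx": 0.245, "wy": -0.41, "wz": 0.68, "grip": 4.5}, {"dx": 6.7, "dy": -8.1, "dz": 0.6, "wx": 0.28, "wy": -0.48, "wz": 0.78, "grip": 4.5}, {"dx": 7.4, "dy": -9, "dz": 0.6, "wx": 0.305, "wy": -0.52, "wz": 0.85, "grip": 4.5}, {"dx": 7.8, "dy": -9.4, "dz": 0.6, "wx": 0.32, "wy": -0.55, "wz": 0.89, "grip": 4.5}]}}

```text
clock: 11.4
eef_pos: [0.4997, -0.1497, 0.2982]
tool_rot: [0.125, 0.835, -0.079, 0.531]
ft_force: [0.1, -0.1, -2.3]
grip_width: 0.0553
grasp_force: 64.4
```

```bash
python3 - <<'E'
from go import *
from h import *
np.set_printoptions(precision=4,suppress=True)
Rg=R.from_quat([-0.66,0.719,-0.147,-0.16]); u=np.array([np.cos(np.radians(85)),np.sin(np.radians(85)),0])
base=Rg.inv().apply(np.array([.5255,.185,.132])-.045*u-[.526,.1828,.1191]); bz=Rg.inv().apply(u)
print('base in tool',base)
o=monitor.get_obs(); Rn=R.from_quat(o['tool_rot']); print('base now',o['eef_pos']+Rn.apply(base),'axis',Rn.apply(bz))
Rp=place(-18)
for h in(.06,.0055): inc(np.array([.571,-.189,h])-Rp.apply(base),Rp)
for n in('scene','top'):
    p,d=viewer.camera(n); cv2.imwrite(f'pics/{n}3.png',p[:,:,::-1]); np.save(f'pics/{n}3.npy',d)
E
```

```text
base in tool [0.0443 0.0008 0.0065]
base now [ 0.4876 -0.1451  0.2554] axis [-0.0004 -0.0033  1.    ]
now 11.4 [ 0.4997 -0.1497  0.2982] q [-0.29 -0.32 -1.   -0.24 -0.01  0.01] F [ 0.1 -0.1 -2.3] w 0.0553 64.4
shift cm [13.75 -1.81 16.67] rot [ 0.017 -0.002  0.006]
now 11.4 [ 0.4997 -0.1497  0.2982] q [-0.29 -0.32 -1.   -0.24 -0.01  0.01] F [ 0.1 -0.1 -2.3] w 0.0553 64.4
shift cm [18.69 -1.82 18.98] rot [ 0.017 -0.002  0.006]
```

View pics/scene3.png

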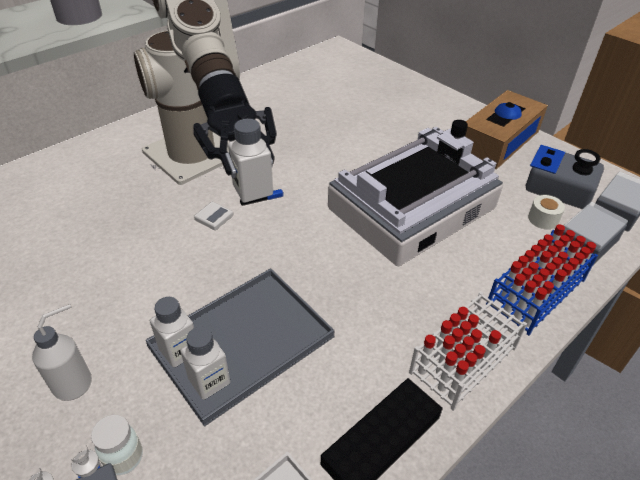

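The scene view shows the bottle hanging upright in the gripper, cap up at (247,130), with the shaker empty and the jaw open. I'll check the cap height and verticality before lowering.

```bash
python3 - <<'E'
from h import *
np.set_printoptions(precision=4,suppress=True)
b=np.array([.4876,-.1451])
for n in('scene','top'):
    p=cv2.imread(f'pics/{n}3.png'); C=cloud(n,np.load(f'pics/{n}3.npy'))
    near=(np.hypot(C[...,0]-b[0],C[...,1]-b[1])<.035)
    m=near&(C[...,2]>.375)&(C[...,2]<.40); print(n,'cap',m.sum(),C[m].mean(0),np.percentile(C[m][:,2],[5,50,95]))
    m=near&(p.min(2)>140)&(C[...,2]<.35)&(C[...,2]>.2)
    if m.sum(): print(' body z',np.percentile(C[m][:,2],[0.5,2,98]),m.sum())
E
```

```text
scene cap 379 [ 0.4914 -0.1494  0.3809] [0.376  0.3817 0.3831]
 body z [0.2605 0.266  0.3493] 1115
top cap 760 [ 0.4861 -0.1452  0.3791] [0.3768 0.3792 0.3814]
 body z [0.3084 0.311  0.3486] 768
```

Request:
{"fn": "arm_command", "kwargs": {"increments": [{"dx": 0.7, "dy": -0.1, "dz": 1, "wx": 0.003, "wy": 0, "wz": 0, "grip": 4.5}, {"dx": 2, "dy": -0.3, "dz": 2.6, "wx": 0.008, "wy": 0, "wz": 0, "grip": 4.5}, {"dx": 3.5, "dy": -0.5, "dz": 4.5, "wx": 0.017, "wy": 0, "wz": 0.006, "grip": 4.5}, {"dx": 5, "dy": -0.7, "dz": 6.5, "wx": 0.017, "wy": 0, "wz": 0.006, "grip": 4.5}, {"dx": 6.5, "dy": -0.9, "dz": 8.5, "wx": 0.017, "wy": 0, "wz": 0.006, "grip": 4.5}, {"dx": 8, "dy": -1.1, "dz": 10.5, "wx": 0.017, "wy": 0, "wz": 0.006, "grip": 4.5}, {"dx": 9.5, "dy": -1.3, "dz": 12.5, "wx": 0.017, "wy": 0, "wz": 0.006, "grip": 4.5}, {"dx": 11, "dy": -1.5, "dz": 14, "wx": 0.017, "wy": 0, "wz": 0.006, "grip": 4.5}, {"dx": 11.8, "dy": -1.8, "dz": 15.8, "wx": 0.017, "wy": 0, "wz": 0.006, "grip": 4.5}, {"dx": 11.9, "dy": -1.8, "dz": 15.8, "wx": 0.017, "wy": 0, "wz": 0.006, "grip": 4.5}]}}

```text
clock: 12.5
eef_pos: [0.5872, -0.1934, 0.1249]
tool_rot: [0.13, 0.834, -0.084, 0.53]
ft_force: [-0.2, 0.7, -2.7]
grip_width: 0.0556
grasp_force: 64.3
```

```bash
python3 - <<'E'
from go import *
base=np.array([.0443,.0008,.0065]); o=monitor.get_obs(); Rn=R.from_quat(o['tool_rot'])
print('base',o['eef_pos']+Rn.apply(base)); Rp=place(-18)
inc(np.array([.571,-.189,.0055])-Rp.apply(base),Rp)
E
```

```text
base [ 0.57510212 -0.18876801  0.08206233]
now 12.5 [ 0.5872 -0.1934  0.1249] q [-0.32  0.44 -1.05 -1.05  0.01 -0.01] F [-0.2  0.7 -2.7] w 0.0556 64.3
shift cm [ 7.1  -0.15  2.89] rot [ 0.003 -0.002  0.003]
```

Request:
{"fn": "arm_command", "kwargs": {"increments": [{"dx": 0.9, "dy": 0, "dz": 0.4, "wx": 0, "wy": 0, "wz": 0, "grip": 4.5}, {"dx": 1.8, "dy": 0, "dz": 0.85, "wx": 0, "wy": 0, "wz": 0, "grip": 4.5}, {"dx": 2.7, "dy": 0, "dz": 1.25, "wx": 0, "wy": 0, "wz": 0, "grip": 4.5}, {"dx": 3.6, "dy": 0, "dz": 1.7, "wx": 0, "wy": 0, "wz": 0, "grip": 4.5}, {"dx": 3.6, "dy": 0, "dz": 1.7, "wx": 0, "wy": 0, "wz": 0, "grip": 4.5}, {"dx": 3.6, "dy": 0, "dz": 1.7, "wx": 0, "wy": 0, "wz": 0, "grip": 4.5}]}}

```text
clock: 13.1
eef_pos: [0.5873, -0.1931, 0.0891]
tool_rot: [0.13, 0.832, -0.084, 0.532]
ft_force: [0.6, -0.4, -2.0]
grip_width: 0.0556
grasp_force: 64.5
```

```bash
python3 - <<'E'
from go import *
from h import *
base=np.array([.0443,.0008,.0065]); o=monitor.get_obs(); Rn=R.from_quat(o['tool_rot'])
b=o['eef_pos']+Rn.apply(base); print('base',b); Rp=place(-18)
inc(np.array([b[0],b[1],.0095])-Rp.apply(base),Rp)
for n in('scene','top'):
    p,d=viewer.camera(n); cv2.imwrite(f'pics/{n}4.png',p[:,:,::-1]); C=cloud(n,d)
    m=(np.hypot(C[...,0]-b[0],C[...,1]-b[1])<.03)&(C[...,2]>b[2]+.115); print(n,'cap',C[m].mean(0),np.percentile(C[m][:,2],[50,95]))
E
```

```text
base [ 0.57547605 -0.18853022  0.04611546]
now 13.1 [ 0.5873 -0.1931  0.0891] q [-0.32  0.59 -1.06 -1.22  0.01 -0.01] F [ 0.6 -0.4 -2. ] w 0.0556 64.5
shift cm [ 3.32 -0.01  1.55] rot [0.003 0.003 0.003]
scene cap [ 0.57835963 -0.19203886  0.17095455] [0.17213239 0.17437065]
top cap [ 0.57334508 -0.18763957  0.17112471] [0.17137412 0.17430792]
```

View pics/scene4.png

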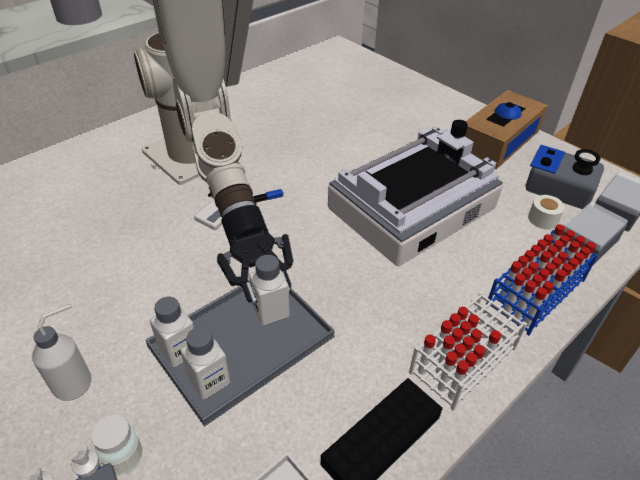

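The scene view shows the bottle upright above the free half of the tray at (268,295), clear of the walls and the other two bottles. I'm lowering it gently.

Request:
{"fn": "arm_command", "kwargs": {"increments": [{"dx": 0.7, "dy": 0, "dz": 0.33, "wx": 0, "wy": 0, "wz": 0, "grip": 4.5}, {"dx": 1.4, "dy": 0, "dz": 0.65, "wx": 0, "wy": 0, "wz": 0, "grip": 4.5}, {"dx": 2, "dy": 0, "dz": 0.95, "wx": 0, "wy": 0, "wz": 0, "grip": 4.5}, {"dx": 2.4, "dy": 0, "dz": 1.1, "wx": 0, "wy": 0, "wz": 0, "grip": 4.5}, {"dx": 2.7, "dy": 0, "dz": 1.25, "wx": 0, "wy": 0, "wz": 0, "grip": 4.5}, {"dx": 2.8, "dy": 0, "dz": 1.3, "wx": 0, "wy": 0, "wz": 0, "grip": 4.5}, {"dx": 2.8, "dy": 0, "dz": 1.3, "wx": 0, "wy": 0, "wz": 0, "grip": 4.5}]}}

```text
clock: 13.9
eef_pos: [0.5875, -0.1933, 0.0577]
tool_rot: [0.13, 0.832, -0.084, 0.532]
ft_force: [0.2, -0.3, -3.0]
grip_width: 0.0555
grasp_force: 64.5
```

Request:
{"fn": "arm_command", "kwargs": {"increments": [{"dx": 0.15, "dy": 0, "dz": 0.07, "wx": 0, "wy": 0, "wz": 0, "grip": 4.5}, {"dx": 0.2, "dy": 0, "dz": 0.1, "wx": 0, "wy": 0, "wz": 0, "grip": 4.5}, {"dx": 0.2, "dy": 0, "dz": 0.1, "wx": 0, "wy": 0, "wz": 0, "grip": 4.5}]}}

```text
clock: 14.2
eef_pos: [0.5876, -0.1933, 0.0557]
tool_rot: [0.13, 0.832, -0.084, 0.532]
ft_force: [0.8, -1.0, -2.4]
grip_width: 0.0555
grasp_force: 64.5
```

Request:
{"fn": "arm_command", "kwargs": {"increments": [{"dx": 0.1, "dy": 0, "dz": 0.05, "wx": 0, "wy": 0, "wz": 0, "grip": 4.5}, {"dx": 0.2, "dy": 0, "dz": 0.1, "wx": 0, "wy": 0, "wz": 0, "grip": 4.5}, {"dx": 0.2, "dy": 0, "dz": 0.1, "wx": 0, "wy": 0, "wz": 0, "grip": 4.5}]}}

```text
clock: 14.5
eef_pos: [0.5875, -0.1933, 0.0532]
tool_rot: [0.13, 0.832, -0.084, 0.532]
ft_force: [-0.3, -0.1, -0.8]
grip_width: 0.0554
grasp_force: 64.5
```

Request:
{"fn": "arm_command", "kwargs": {"increments": [{"dx": 0.1, "dy": 0, "dz": 0.05, "wx": 0, "wy": 0, "wz": 0, "grip": 4.5}, {"dx": 0.1, "dy": 0, "dz": 0.05, "wx": 0, "wy": 0, "wz": 0, "grip": 4.5}, {"dx": 0.1, "dy": 0, "dz": 0.05, "wx": 0, "wy": 0, "wz": 0, "grip": 4.5}]}}

```text
clock: 14.8
eef_pos: [0.5876, -0.1934, 0.0522]
tool_rot: [0.13, 0.832, -0.084, 0.532]
ft_force: [0.6, 0.5, -3.0]
grip_width: 0.0555
grasp_force: 64.5
```

Request:
{"fn": "arm_command", "kwargs": {"increments": [{"dx": 0.1, "dy": 0, "dz": 0.05, "wx": 0, "wy": 0, "wz": 0, "grip": 4.5}, {"dx": 0.15, "dy": 0, "dz": 0.07, "wx": 0, "wy": 0, "wz": 0, "grip": 4.5}, {"dx": 0.15, "dy": 0, "dz": 0.07, "wx": 0, "wy": 0, "wz": 0, "grip": 4.5}]}}

```text
clock: 15.1
eef_pos: [0.5881, -0.1935, 0.052]
tool_rot: [0.13, 0.832, -0.084, 0.534]
ft_force: [-3.0, 0.8, 5.3]
grip_width: 0.055
grasp_force: 65.2
```

```bash
python3 - <<'E'
from go import *
from h import *
F=[]
for n in('scene','top'):
    p,d=viewer.camera(n); C=cloud(n,d); F.append(monitor.get_obs()['ft_force'])
    for nm,b in(('me',(.5755,-.1885)),('a',(.602,-.3465)),('b',(.5145,-.352))):
        m=(np.hypot(C[...,0]-b[0],C[...,1]-b[1])<.03)&(C[...,2]>.12)&(C[...,2]<.16); m2=m&(C[...,2]>np.percentile(C[m][:,2],70)-.003); print(n,nm,C[m2].mean(0).round(4))
print(np.array(F).round(2))
E
```

```text
scene me [ 0.5765 -0.191   0.1355]
scene a [ 0.6014 -0.3477  0.1353]
scene b [ 0.5137 -0.3535  0.1354]
top me [ 0.575  -0.1883  0.1344]
top a [ 0.5995 -0.3451  0.1338]
top b [ 0.5121 -0.3508  0.1339]
[[-2.59  0.46  4.95]
 [-1.98  1.5   5.56]]
```

Contact is confirmed: the vertical force rose about 8 N, and the cap is level with the standing bottles. Releasing now.

Request:
{"fn": "arm_command", "kwargs": {"increments": [{"dx": -0.05, "dy": 0, "dz": 0, "wx": 0, "wy": 0, "wz": 0, "grip": 5.6}, {"dx": -0.05, "dy": 0, "dz": 0, "wx": 0, "wy": 0, "wz": 0, "grip": 6.2}, {"dx": -0.05, "dy": 0, "dz": 0, "wx": 0, "wy": 0, "wz": 0, "grip": 7}, {"dx": -0.05, "dy": 0, "dz": 0, "wx": 0, "wy": 0, "wz": 0, "grip": 8.5}, {"dx": -0.05, "dy": 0, "dz": 0, "wx": 0, "wy": 0, "wz": 0, "grip": 8.5}, {"dx": -0.05, "dy": 0, "dz": 0, "wx": 0, "wy": 0, "wz": 0, "grip": 8.5}, {"dx": -0.05, "dy": 0, "dz": 0, "wx": 0, "wy": 0, "wz": 0, "grip": 8.5}]}}

```text
clock: 15.9
eef_pos: [0.5878, -0.1934, 0.051]
tool_rot: [0.13, 0.832, -0.084, 0.532]
ft_force: [0.2, 0.6, 1.1]
grip_width: 0.085
grasp_force: 0.0
```

```bash
python3 - <<'E'
from go import *
from h import *
o=monitor.get_obs(); inc(o['eef_pos'],R.from_quat(o['tool_rot']))
p,d=viewer.camera('scene'); cv2.imwrite('pics/s5.png',cv2.resize(p[200:430,130:350,::-1],None,fx=2.5,fy=2.5))
E
```

```text
now 15.9 [ 0.5878 -0.1934  0.051 ] q [-0.32  0.75 -1.06 -1.37  0.01 -0.01] F [0.2 0.6 1.1] w 0.085 0.0
shift cm [0. 0. 0.] rot [0. 0. 0.]
```

View pics/s5.png

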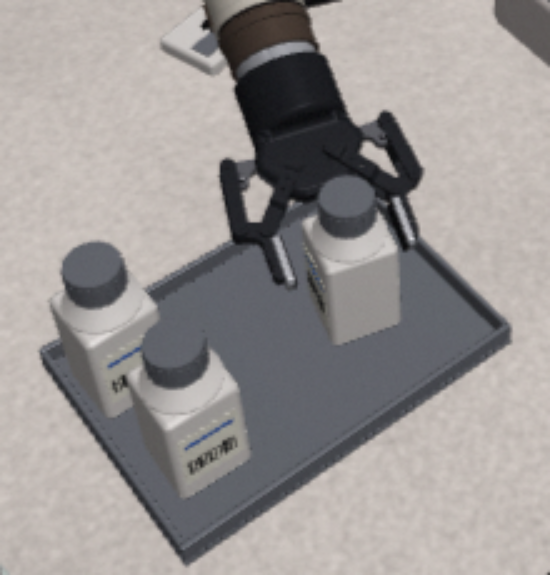

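The crop shows the bottle standing freely with the fingers open on both sides. Joint 3 is near its lower limit (-1.06 of -1.09), so I'll fit the arm's planar kinematics from the logged poses to find a reachable retreat.

```bash
python3 - <<'E'
import numpy as np
from scipy.optimize import least_squares
D=[((.188,-.4627,.2305),(.2414,.0039,1.3352)),((.189,-.4653,.3062),(.2193,.1706,1.5132)),((.3793,-.0571,.3008),(-.01,-.11,1.48)),((.5348,.2837,.3003),(.45,.48,1.6)),((.532,.2827,.2589),(.45,.37,1.5)),((.5429,.3656,.2849),(.56,.62,1.62)),((.4997,-.1497,.2982),(-.32,-1.0,-.24)),((.5872,-.1934,.1249),(.44,-1.05,-1.05)),((.5873,-.1931,.0891),(.59,-1.06,-1.22)),((.5878,-.1934,.051),(.75,-1.06,-1.37))]
def row(q):
    a,t,p=q[0],q[0]-q[1],q[0]-q[1]+q[2]; s,c=np.sin,np.cos
    return [1,0,s(a),c(a),c(t),s(t),c(p)],[0,1,c(a),-s(a),-s(t),c(t),-s(p)]
M,y=[],[]
for P,q in D:
    r=row(q); M+=r; y+=[np.hypot(P[0],P[1]),P[2]]
k,res,rk,sv=np.linalg.lstsq(np.array(M),np.array(y),rcond=1e-6); print(k.round(3),rk,np.abs(np.array(M)@k-y).max().round(4))
q=D[-1][1]; r0,z0=np.array(row(q))@k
for back,up,a in[(0,0,25),(0,.05,25),(0,.12,25),(.02,.05,25),(.03,.03,25),(.05,.03,25),(.02,.02,15),(.04,.02,15),(.06,.02,10),(.03,.05,35),(.02,.12,25),(.04,.12,35),(.02,.12,35)]:
    f=lambda q:np.r_[np.array(row(q))@k-[r0-back,z0+up],q[0]-q[1]+q[2]-np.radians(a)]
    s=least_squares(f,q); print(back,up,a,s.x.round(3),'%.0e'%s.cost)
E
```

```text
[0.003 0.242 0.489 0.002 0.388 0.009 0.402] 7 0.0032
0 0 25 [ 0.756 -1.061 -1.381] 8e-22
0 0.05 25 [ 0.557 -1.061 -1.181] 1e-17
0 0.12 25 [ 0.288 -1.018 -0.87 ] 4e-24
0.02 0.05 25 [ 0.561 -1.113 -1.237] 2e-30
0.03 0.03 25 [ 0.657 -1.143 -1.363] 4e-20
0.05 0.03 25 [ 0.681 -1.196 -1.441] 1e-24
0.02 0.02 15 [ 1.012 -1.149 -1.9  ] 1e-24
0.04 0.02 15 [ 1.07  -1.2   -2.009] 1e-20
0.06 0.02 10 [ 1.308 -1.225 -2.359] 8e-27
0.03 0.05 35 [ 0.327 -1.014 -0.73 ] 4e-25
0.02 0.12 25 [ 0.267 -1.066 -0.897] 9e-21
0.04 0.12 35 [ 0.082 -0.959 -0.431] 3e-19
0.02 0.12 35 [ 0.118 -0.915 -0.422] 1e-22
```

```bash
python3 - <<'E'
import numpy as np
from scipy.optimize import least_squares
k=[.003,.242,.489,.002,.388,.009,.402]
def row(q):
    a,t,p=q[0],q[0]-q[1],q[0]-q[1]+q[2]; s,c=np.sin,np.cos
    return [1,0,s(a),c(a),c(t),s(t),c(p)],[0,1,c(a),-s(a),-s(t),c(t),-s(p)]
q=np.array([.756,-1.061,-1.381]); r0,z0=np.array(row(q))@k; ca,sa=np.cos(np.radians(25)),np.sin(np.radians(25))
for back,up,a in[(.005,.01,27),(.012,.02,29),(.018,.03,31),(.024,.04,33),(.03,.05,35),(.045,.075,39),(.06,.1,43),(.08,.13,48),(.1,.16,53),(.12,.2,58)]:
    f=lambda q:np.r_[np.array(row(q))@k-[r0-back,z0+up],q[0]-q[1]+q[2]-np.radians(a)]
    q=least_squares(f,q).x
    # tool x=(-sa,-ca) in (r,z), z=(ca,-sa); 
    print(back,up,a,'q',q.round(2),'dx %.2f dz %.2f wy %+.3f'%((back*sa-up*ca)*100,(-back*ca-up*sa)*100,np.radians(a-25)),'palm-bottle gap mm %.0f'%(1000*back-12+73*np.cos(np.radians(a))-42*np.sin(np.radians(a))-28))
from scipy.spatial.transform import Rotation as R
from go import place
print((place(-18).inv()*place(-18,35)).as_rotvec())
E
```

```text
0.005 0.01 27 q [ 0.67 -1.06 -1.26] dx -0.69 dz -0.88 wy +0.035 palm-bottle gap mm 11
0.012 0.02 29 q [ 0.58 -1.06 -1.13] dx -1.31 dz -1.93 wy +0.070 palm-bottle gap mm 15
0.018 0.03 31 q [ 0.49 -1.05 -1.  ] dx -1.96 dz -2.90 wy +0.105 palm-bottle gap mm 19
0.024 0.04 33 q [ 0.41 -1.03 -0.86] dx -2.61 dz -3.87 wy +0.140 palm-bottle gap mm 22
0.03 0.05 35 q [ 0.33 -1.01 -0.73] dx -3.26 dz -4.83 wy +0.175 palm-bottle gap mm 26
0.045 0.075 39 q [ 0.17 -0.96 -0.45] dx -4.90 dz -7.25 wy +0.244 palm-bottle gap mm 35
0.06 0.1 43 q [ 0.05 -0.89 -0.19] dx -6.53 dz -9.66 wy +0.314 palm-bottle gap mm 45
0.08 0.13 48 q [-0.06 -0.79  0.1 ] dx -8.40 dz -12.74 wy +0.401 palm-bottle gap mm 58
0.1 0.16 53 q [-0.13 -0.69  0.37] dx -10.27 dz -15.82 wy +0.489 palm-bottle gap mm 70
0.12 0.2 58 q [-0.17 -0.55  0.63] dx -13.05 dz -19.33 wy +0.576 palm-bottle gap mm 83
[-4.16862531e-17  1.74532925e-01 -1.38954177e-17]
```

Request:
{"fn": "arm_command", "kwargs": {"increments": [{"dx": -0.35, "dy": 0, "dz": -0.45, "wx": 0, "wy": 0.018, "wz": 0, "grip": 8.5}, {"dx": -0.7, "dy": 0, "dz": -0.9, "wx": 0, "wy": 0.035, "wz": 0, "grip": 8.5}, {"dx": -1, "dy": 0, "dz": -1.4, "wx": 0, "wy": 0.053, "wz": 0, "grip": 8.5}, {"dx": -1.3, "dy": 0, "dz": -1.95, "wx": 0, "wy": 0.07, "wz": 0, "grip": 8.5}, {"dx": -1.95, "dy": 0, "dz": -2.9, "wx": 0, "wy": 0.105, "wz": 0, "grip": 8.5}, {"dx": -2.6, "dy": 0, "dz": -3.9, "wx": 0, "wy": 0.14, "wz": 0, "grip": 8.5}, {"dx": -3.3, "dy": 0, "dz": -4.8, "wx": 0, "wy": 0.175, "wz": 0, "grip": 8.5}, {"dx": -4.9, "dy": 0, "dz": -7.3, "wx": 0, "wy": 0.245, "wz": 0, "grip": 8.5}, {"dx": -6.5, "dy": 0, "dz": -9.7, "wx": 0, "wy": 0.315, "wz": 0, "grip": 8.5}, {"dx": -8.4, "dy": 0, "dz": -12.7, "wx": 0, "wy": 0.4, "wz": 0, "grip": 8.5}]}}

```text
clock: 16.95
eef_pos: [0.5234, -0.1727, 0.1619]
tool_rot: [0.143, 0.913, -0.059, 0.377]
ft_force: [1.7, -1.1, -0.9]
grip_width: 0.0851
grasp_force: 0.0
```

Request:
{"fn": "arm_command", "kwargs": {"increments": [{"dx": 0, "dy": 0, "dz": -3, "wx": 0, "wy": 0, "wz": 0, "grip": 8.5}, {"dx": 0, "dy": 0, "dz": -5, "wx": 0, "wy": 0, "wz": 0, "grip": 8.5}, {"dx": 0, "dy": 0, "dz": -5, "wx": 0, "wy": 0, "wz": 0, "grip": 8.5}, {"dx": 0, "dy": 0, "dz": -5, "wx": 0, "wy": 0, "wz": 0, "grip": 8.5}]}}

```text
clock: 17.35
eef_pos: [0.4916, -0.1624, 0.1972]
tool_rot: [0.142, 0.913, -0.06, 0.379]
ft_force: [-0.8, -0.1, -0.3]
grip_width: 0.0852
grasp_force: 0.0
```

```bash
python3 - <<'E'
from go import *
from h import *
o=monitor.get_obs(); inc(o['eef_pos'],R.from_quat(o['tool_rot']))
for n in('scene','top'):
    p,d=viewer.camera(n); cv2.imwrite(f'pics/{n}6.png',p[:,:,::-1]); C=cloud(n,d)
    for nm,b in(('me',(.5755,-.1885)),('a',(.602,-.3465)),('b',(.5145,-.352))):
        m=(np.hypot(C[...,0]-b[0],C[...,1]-b[1])<.03)&(C[...,2]>.12)&(C[...,2]<.16); m2=m&(C[...,2]>np.percentile(C[m][:,2],70)-.003); print(n,nm,C[m2].mean(0).round(4))
E
```

```text
now 17.35 [ 0.4916 -0.1624  0.1972] q [-0.32 -0.15 -0.85  0.09  0.01 -0.01] F [-0.8 -0.1 -0.3] w 0.0852 0.0
shift cm [0. 0. 0.] rot [0. 0. 0.]
scene me [ 0.5774 -0.1912  0.1352]
scene a [ 0.6014 -0.3477  0.1353]
scene b [ 0.5138 -0.3533  0.1352]
top me [ 0.5755 -0.1888  0.1341]
top a [ 0.5997 -0.3451  0.1338]
top b [ 0.5118 -0.3506  0.1336]
```

View pics/scene6.png

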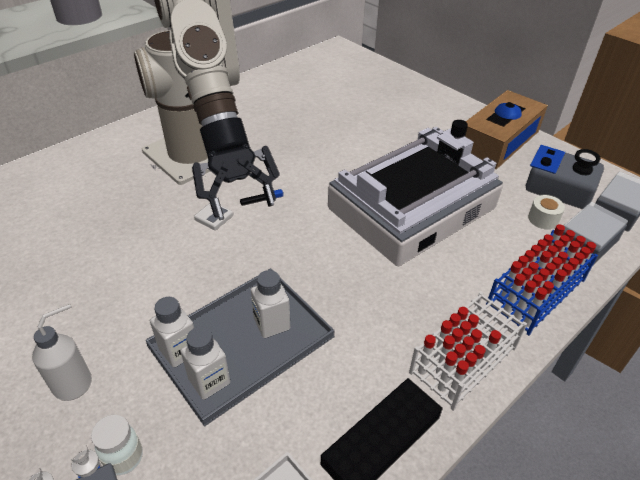

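The scene view shows the bottle upright in the tray at (270,305), the other two unmoved at (172,330) and (206,365), the jaw open at (458,130), and the gripper clear at (235,185). Handing in.

```bash
python3 -c "
from workcell import job
print(job.job_done())"
```

```text
the job is handed in; nothing more can be done
None
```

The bottle is standing upright in the free half of the tray, the jaw is left fully open, the other two bottles haven't moved, and the job is handed in; no verdict was returned.

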